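Dock the reagent bottles by shape and size

ROBOT

A 6-joint arm with a two-finger parallel gripper is mounted at the origin on the work surface. World frame = base frame: x ahead of the robot, y to its left, z up, the work surface at z = 0. Lengths are in m, angles in rad, forces in N, time in s.
With the tool pointing down it reaches from about 0.3 to 0.875 m from the base axis. Payload 6.4 kg.
Tool frame: the origin (TCP) lies where the fingers leave the gripper's body, on its centre line; the fingertips stand 73 mm ahead of it and the grasp point (between the pads) lies 54 mm ahead of it; z points along the fingers, y is the line along which they close (so a half turn about z gives the same grasp; the last joint's range is limited). The gripper opens to 85 mm and grips with 20 to 120 N. Pads are 22 mm wide; open, the fingers measure 114 mm over their backs; the gripper's body (76 mm by 85 mm) begins 54 mm behind the grasp point. The pads swing forward as they close: fully open they stand 13 mm farther back than shut.
Start: joints at [-1.366, 0.181, 1.607, -0, 1.354, -0.206], TCP at [0.23, -0.527, 0.304] pointing down, gripper open.
Joint ranges: [-2.99, 2.99], [-0.89, 2.07], [0.3, 2.58], [-1.14, 4.28], [0, 2.63], [-3.12, 3.12]. Speed limits (rad/s): [2.57, 2.57, 3.01, 3.14, 3.14, 3.14].

INTERFACE

Orientations are given as a unit quaternion [w, x, y, z].
In Python, from bench import ctrl gives the robot as it stands.
- The arm moves only by the tool carry_out, never from a script. Its argument "steps" is one flat list of numbers, 7 for each row, row after row: the shift along the tool's x, y, z in m, then the turn, a rotation vector about the tool's x, y, z in rad, then the opening, from 0 (shut) to 1 (fully open). In form: [dx, dy, dz, wx, wy, wz, claw, dx, dy, dz, wx, wy, wz, claw, ...]. A call has 1 to 20 rows; each row is the pose to reach, as a shift and turn from the pose commanded when the call began, along the tool's axes at that moment; what a row does not reach only later rows make up. A row lasts 1/10 s, in which the tool goes at most 50 mm and 8.59 degrees, less where a joint would pass 70% of its speed; a pose out of reach is approached as far as the arm can. A call with a gripper value outside its range is refused whole. The fingers move at their own pace and stop on an object; the grip force is fixed at half the most. Time passes only in rows, so rows that repeat a pose let the fingers close. It gives the time, the measured TCP pose, the force, the opening and the grip force at its end, in the units of the state.
- ctrl.get_obs(): the state, without advancing time (a new reading comes with each control period).
- ctrl.camera(name): name is "scene" or "side" or "wrist"; returns the picture (480x640x3 uint8, red, green, blue); there is no depth.
- ctrl.camera_params(name): a dict with "vertical_fov" (degrees; the focal length in pixels is half the picture's height over the tangent of half this angle, whatever the lens; pixels are square), "cx", "cy" (the principal point, pixels), "cam_to_world" (4x4, takes a point from camera to world coordinates); the wrist camera has in their place "hand_eye" (4x4, takes a point from camera to tool coordinates, whose origin is the TCP and whose axes are the flange's). Camera axes: x right, y down, z forward; pixel columns grow to the right and rows downward; lengths in m; the calibration is good to about 2 mm. A picture is of the moment at which its call begins: read the wrist's pose just before it. camera_params takes no time and is no camera call.
- ctrl.hand_in(): hands the job in; it is judged then, once.
The state is a dict: "time_s": time; "q": joint angles; "dq": joint speeds; "joint_efforts": joint torques, N m; "eef_pos": TCP position; "eef_rot": TCP orientation; "wrist_force": force on the tool from outside, world axes, zero at the start; "torque": the same for the moment, N m; "opening": opening from 0.0 (shut) to 1.0 (fully open); "grasp_force": force on a finger pad.
Only numpy, scipy, OpenCV 4.12 (cv2) and the standard library are available. Lean on these libraries where they do the work, as an engineer would, in place of code of your own. Each camera call takes 0.05 s, during which the arm holds its last target. There are 200 camera calls.

TASK

Load the synthesiser's reagent station: stand each of the four amber bottles in the grey dock that matches its shape and size (round or square, large or small), one after another, resting flat and upright on the dock's floor. Set the bottles down gently, do not drop or tip them, and leave the squat jar and the white beaker standing where they are.

Things in the scene. Friction and masses are not known exactly. Their poses are not given: they have to be found in the camera images.
- round_large_mid (a point): The large round bottle, loose: amber glass body 66 mm in diameter, sloping shoulder, red screw cap 46 mm in diameter and 26 mm high, white disc on the cap; 122 mm tall over all. The point is on its axis half-way up, 61 mm above its underside; z up. The cap's top is 61 mm above the point; below the cap the neck is narrower (38 mm), and nothing is wider than the cap until 31 mm below the cap's top, so the cap can be gripped from above.
- round_small_mid (a point): The small round bottle, loose: amber glass body 44 mm in diameter, sloping shoulder, red screw cap 34 mm in diameter and 22 mm high, white disc on the cap; 86 mm tall over all. The point is on its axis half-way up, 43 mm above its underside; z up. The cap's top is 43 mm above the point; below the cap the neck is narrower (26 mm), and nothing is wider than the cap until 31 mm below the cap's top, so the cap can be gripped from above.
- square_large_mid (a point): The large square bottle, loose: amber glass body 62 mm square in plan, sloping shoulder, red screw cap 46 mm in diameter and 26 mm high, white disc on the cap; 118 mm tall over all. The point is on its axis half-way up, 59 mm above its underside; z up; x and y square to its flat sides. The cap's top is 59 mm above the point; below the cap the neck is narrower (38 mm), and nothing is wider than the cap until 31 mm below the cap's top, so the cap can be gripped from above.
- square_small_mid (a point): The small square bottle, loose: amber glass body 42 mm square in plan, sloping shoulder, red screw cap 34 mm in diameter and 22 mm high, white disc on the cap; 82 mm tall over all. The point is on its axis half-way up, 41 mm above its underside; z up; x and y square to its flat sides. The cap's top is 41 mm above the point; below the cap the neck is narrower (26 mm), and nothing is wider than the cap until 31 mm below the cap's top, so the cap can be gripped from above.
- jar_mid (a point): Squat amber jar with a wide black lid, 62 mm in diameter, 46 mm high, loose; a bystander to be left alone. Point at its centre, 23 mm above its underside.
- beaker_mid (a point): Empty white plastic beaker, open at the top, rim 58 mm in diameter, 70 mm high, loose; a bystander to be left alone. Point on its axis, 35 mm above its underside.
- dock_round_large: The large round dock, fixed to the bench: a shallow open grey cup 76 mm in diameter inside, 86 mm outside, rim 16 mm above the bench, inner floor 4 mm above the bench. Origin at the centre of its underside, on the bench top; z up.
- dock_round_small: The small round dock, fixed to the bench: a shallow open grey cup 54 mm in diameter inside, 64 mm outside, rim 16 mm above the bench, inner floor 4 mm above the bench. Origin at the centre of its underside, on the bench top; z up.
- dock_square_large: The large square dock, fixed to the bench: a shallow open grey tray 74 mm square inside, 84 mm outside, rim 16 mm above the bench, inner floor 4 mm above the bench. Origin at the centre of its underside, on the bench top; z up; x and y square to its walls.
- dock_square_small: The small square dock, fixed to the bench: a shallow open grey tray 54 mm square inside, 64 mm outside, rim 16 mm above the bench, inner floor 4 mm above the bench. Origin at the centre of its underside, on the bench top; z up; x and y square to its walls.

How it is judged:
By the outcome, as a careful person would: the job done as asked, in the order asked, and still so for the second after the job is handed in, with the robot touching nothing.
It also fails if it takes over 112 s, if anything falls off the work surface, if the arm or the gripper's body presses on something with over 40 N, if the wrist force passes 120 N, or if a joint passes its speed limit or range.

## Working session

There is one attempt and no reset: what is moved stays moved. The work goes in short steps, Python scripts to look and compute and a tool call to move; the robot and the scene stay as the last step left them, time stands still between calls to the robot, and variables do not carry over. Pictures are saved under pics/ and viewed, at most 14 in all, crops included, and the job is handed in when it is done.

Besides the shell and the picture viewer there is one more tool, called after ">>>" by a JSON object that holds its "name" and its "arguments", one argument or row to a line. carry_out: Moves the arm, as the interface text tells. Its arguments: {"type":"object","properties":{"steps":{"type":"array"}},"required":["steps"]}

```bash
mkdir -p pics; python3 - <<'E'
from bench import ctrl
import cv2,numpy as np
np.set_printoptions(precision=4,suppress=True)
o=ctrl.get_obs();print(o['time_s'],o['eef_pos'],o['eef_rot'],o['opening'])
for n in("scene","side","wrist"):
    p=ctrl.camera_params(n);print(n,p)
    cv2.imwrite(f"pics/{n}0.png",ctrl.camera(n)[:,:,::-1])
E
```

```text
0.0 [ 0.2296 -0.5267  0.303 ] [-0.0009  0.979   0.204   0.    ] 0.999266397084167
scene {'vertical_fov': 42.64523469924285, 'cx': 305.95877784761916, 'cy': 238.98232520108724, 'cam_to_world': array([[ 0.1402,  0.7222, -0.6773,  1.3252],
       [ 0.99  , -0.1136,  0.0839, -0.0989],
       [-0.0163, -0.6823, -0.7309,  0.9454],
       [ 0.    ,  0.    ,  0.    ,  1.    ]])}
side {'vertical_fov': 57.71557742232954, 'cx': 314.7157965740806, 'cy': 243.01712168504733, 'cam_to_world': array([[-0.9968, -0.0288,  0.0747,  0.4584],
       [-0.0782,  0.5497, -0.8317,  0.6941],
       [-0.0171, -0.8349, -0.5502,  0.5522],
       [ 0.    ,  0.    ,  0.    ,  1.    ]])}
wrist {'vertical_fov': 68.16143967948362, 'cx': 321.2878727271336, 'cy': 239.0173299512587, 'hand_eye': array([[ 0.0004, -0.9455, -0.3256,  0.0837],
       [ 1.    ,  0.0004, -0.    , -0.0004],
       [ 0.0001, -0.3256,  0.9455, -0.071 ],
       [ 0.    ,  0.    ,  0.    ,  1.    ]])}
```

View pics/scene0.png

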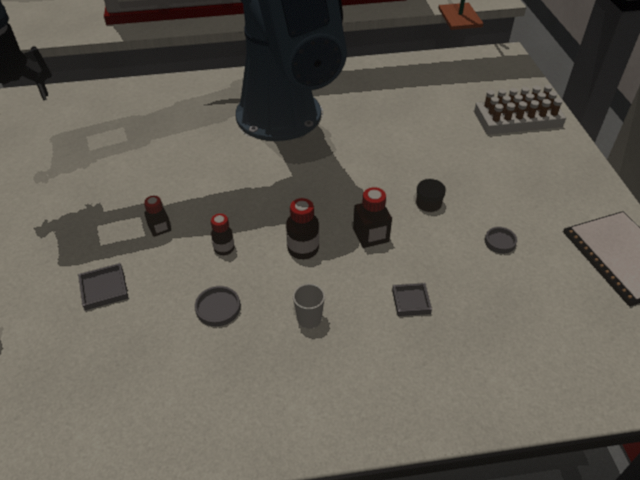

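View pics/side0.png

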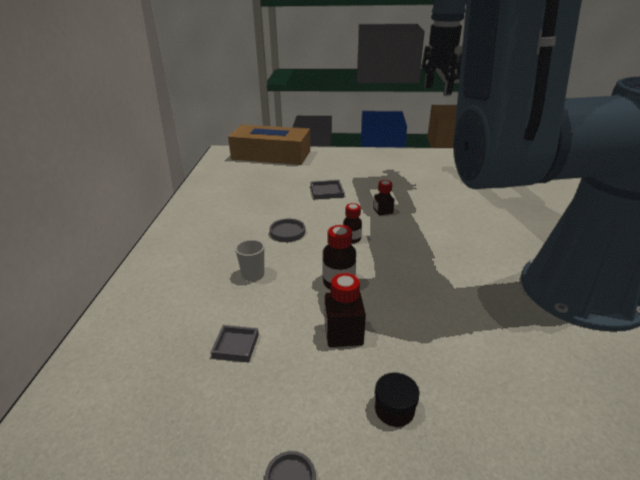

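The scene view shows the caps at (153,203), (220,222), (302,209) and (374,196). The docks are at (103,286) square large, (218,306) round large, (411,299) square small and (501,240) round small. The beaker is at (309,305) and the jar at (431,194). I'll fit the models to the colour masks in both fixed views.

```bash
cat > h.py <<'E'
from bench import ctrl
import cv2,numpy as np
from scipy.optimize import minimize
from scipy.spatial.transform import Rotation as R
np.set_printoptions(precision=4,suppress=True)
def cam(name,obs=None):
    p=ctrl.camera_params(name);f=240/np.tan(np.radians(p['vertical_fov']/2))
    K=np.array([[f,0,p['cx']],[0,f,p['cy']],[0,0,1]])
    if name=='wrist':
        w,x,y,z=obs['eef_rot'];T=np.eye(4);T[:3,:3]=R.from_quat([x,y,z,w]).as_matrix();T[:3,3]=obs['eef_pos']
        M=T@p['hand_eye']
    else: M=p['cam_to_world']
    return K,M
def proj(K,M,P):
    c=(np.asarray(P)-M[:3,3])@M[:3,:3];u=c@K.T;return u[:,:2]/u[:,2:]
def ray(K,M,uv,z):
    d=M[:3,:3]@np.linalg.inv(K)@np.array([*uv,1]);t=M[:3,3];return (t+d*(z-t[2])/d[2])[:2]
def shape(kind,s,z0,z1):  # s: diameter / side
    if kind=='r':
        a=np.linspace(0,2*np.pi,40,endpoint=False);c=np.c_[np.cos(a),np.sin(a)]*s/2
    else: c=np.array([[1,1],[1,-1],[-1,-1],[-1,1]])*s/2
    return np.vstack([np.c_[c,np.full(len(c),z)] for z in(z0,z1)])
S=4
def fit(views,pts,x0,yaw=None):
    """views: list of (K,M,mask); hull-IoU fit of x,y,(yaw)"""
    def cost(v):
        a=v[2]*10 if yaw is not None else 0
        r=np.array([[np.cos(a),-np.sin(a)],[np.sin(a),np.cos(a)]])
        P=pts.copy();P[:,:2]=pts[:,:2]@r.T+v[:2];c=0
        for K,M,m in views:
            h=cv2.convexHull(np.round(proj(K,M,P)*16).astype(np.int32))
            g=np.zeros(m.shape,np.uint8);big=cv2.fillConvexPoly(g,h,1,shift=4)
            c+=1-(big&m).sum()/max(1,(big|m).sum())
        return c/len(views)
    best=None
    for a in ([None] if yaw is None else yaw):
        v0=np.r_[x0,a/10] if a is not None else np.array(x0)
        sim=np.vstack([v0]+[v0+np.eye(len(v0))[i]*.01*(1 if i<2 else 2) for i in range(len(v0))])
        r=minimize(cost,v0,method='Nelder-Mead',options=dict(initial_simplex=sim,xatol=1e-4,fatol=1e-4))
        if best is None or r.fun<best.fun:best=r
    x=best.x.copy()
    if yaw is not None:x[2]*=10
    return x,best.fun
def hullblob(mask,uv):
    """component nearest uv, convex filled"""
    n,l,st,ce=cv2.connectedComponentsWithStats(mask.astype(np.uint8))
    ok=[i for i in range(1,n) if st[i,4]>60]
    i=min(ok,key=lambda i:np.hypot(*(ce[i]-uv)))
    h=cv2.convexHull(np.argwhere(l==i)[:,::-1].astype(np.int32))
    return cv2.fillConvexPoly(np.zeros(mask.shape,np.uint8),h,1),st[i]
def red(im):
    i=im.astype(int);return (i[...,0]>90)&(i[...,1]<.5*i[...,0])
def dark(im):
    h=cv2.cvtColor(im,cv2.COLOR_RGB2HSV);i=im.astype(int)
    return (im.max(2)<105)&(i[...,0]-i[...,2]<9)
E
cat > m1.py <<'E'
from h import *
ims={n:cv2.imread(f'pics/{n}0.png')[:,:,::-1] for n in('scene','side')}
C={n:cam(n) for n in ims}
caps=dict(RL=((302,209),(340,237),.046,.026,.122),RS=((220,222),(353,211),.034,.022,.086),SL=((374,196),(345,288),.046,.026,.118),SS=((153,203),(385,187),.034,.022,.082))
for k,(a,b,d,h,z) in caps.items():
    v=[];o=''
    for n,uv in(('scene',a),('side',b)):
        m,s=hullblob(red(ims[n]),uv);v.append((*C[n],m));o+=str(s)
    x0=ray(*C['scene'],a,z-h/2)
    f=[fit(w,shape('r',d,z-h,z),x0) for w in(v,v[:1],v[1:])]
    print(k,*f,o)
docks=dict(RL=((218,306),(287,230),'r',.086),RS=((501,240),(290,470),'r',.064),SL=((103,286),(327,189),'s',.084),SS=((411,299),(235,343),'s',.064))
for k,(a,b,kind,s) in docks.items():
    v=[];o=''
    for n,uv in(('scene',a),('side',b)):
        if k=='RS' and n=='side':continue
        m,st=hullblob(dark(ims[n]),uv);v.append((*C[n],m));o+=str(st)
    x0=ray(*C['scene'],a,.008)
    yw=None if kind=='r' else [-.5,-.1,.3,.7]
    for w in([v,v[:1],v[1:]] if len(v)>1 else [v]):print(k,fit(w,shape(kind,s,0,.016),x0,yw))
    print(o)
for n,uv in(('beaker',(309,290)),('jar',(431,187))):print(n,ray(*C['scene'],uv,.07 if n=='beaker' else .046))
E
python3 m1.py
```

```text
RL (array([ 0.4726, -0.0045]), np.float64(0.7053097345132743)) (array([ 0.4596, -0.0004]), np.float64(0.6648648648648648)) (array([ 0.479, -0.044]), np.float64(0.712621359223301)) [290 201  23  13  96][328 225  20  12  72]
RS (array([ 0.4297, -0.1643]), np.float64(0.7707006369426752)) (array([ 0.4297, -0.1643]), np.float64(0.5414012738853503)) (array([ 0.4462, -0.1619]), np.float64(1.0)) [211 214  16  11  74][328 225  20  12  72]
SL (array([0.4604, 0.1461]), np.float64(0.5049796637251698)) (array([0.4516, 0.1482]), np.float64(0.5185873605947955)) (array([0.4602, 0.1189]), np.float64(0.4519104084321476)) [363 188  23  14 144][331 273  29  18 254]
SS (array([ 0.3649, -0.2971]), np.float64(1.0)) (array([ 0.3649, -0.2971]), np.float64(1.0)) (array([ 0.3649, -0.2971]), np.float64(1.0)) [211 214  16  11  74][328 225  20  12  72]
RL (array([ 0.6029, -0.1825]), np.float64(0.09357912976511357))
RL (array([ 0.6032, -0.1807]), np.float64(0.06863979848866497))
RL (array([ 0.603 , -0.1828]), np.float64(0.1162196679438059))
[ 195  286   46   41 1438][269 219  36  23 673]
RS (array([0.5201, 0.4073]), np.float64(0.10649350649350653))
[485 227  32  27 667]
SL (array([ 0.5196, -0.4016,  0.1744]), np.float64(0.07108318600556351))
SL (array([ 0.5205, -0.4024,  0.2066]), np.float64(0.034753363228699596))
SL (array([ 0.5213, -0.4049,  0.0635]), np.float64(0.08429752066115703))
[  79  264   49   47 1654][311 180  33  19 533]
SS (array([ 0.6436,  0.1836, -0.0872]), np.float64(0.06640564787125813))
SS (array([ 0.6432,  0.1844, -0.1183]), np.float64(0.061396131202691384))
SS (array([ 0.6432,  0.1837, -0.0287]), np.float64(0.06365503080082136))
[ 393  283   38   34 1061][ 211  326   47   36 1319]
beaker [ 0.6399 -0.0107]
jar [0.3816 0.2931]
```

Docks fit well. The red threshold was too tight, so I'll loosen it.

```bash
python3 - <<'E'
from h import *
im=cv2.imread('pics/scene0.png')[:,:,::-1]
print([im[r,302].tolist() for r in range(196,236,3)]);print([im[r,153].tolist() for r in range(194,232,3)])
E
python3 - <<'E'
s=open('h.py').read()
a=s.index('def red');b=s.index('def dark')
s=s[:a]+'''def red(im):
    i=im.astype(int);m=((i[...,0]>60)&(i[...,0]-i[...,1]>45)&(i[...,1]<.5*i[...,0])).astype(np.uint8)
    return cv2.morphologyEx(m,cv2.MORPH_CLOSE,np.ones((3,3),np.uint8))
'''+s[b:]
open('h.py','w').write(s)
E
python3 m1.py | head -4
```

```text
[[72, 69, 61], [62, 20, 17], [72, 69, 65], [71, 68, 63], [126, 121, 113], [109, 32, 29], [77, 24, 21], [45, 19, 16], [44, 17, 15], [34, 15, 12], [25, 20, 17], [25, 21, 16], [24, 19, 16], [22, 17, 15]]
[[125, 117, 105], [70, 56, 51], [74, 71, 66], [68, 53, 48], [58, 25, 22], [49, 23, 20], [46, 23, 19], [27, 22, 20], [23, 20, 15], [28, 23, 19], [24, 20, 16], [28, 24, 20], [24, 20, 17]]
RL (array([ 0.473 , -0.0035]), np.float64(0.406317655841732)) (array([0.4509, 0.0028]), np.float64(0.5989110707803993)) (array([0.4749, 0.0002]), np.float64(0.21265377855887524)) [290 201  23  14 123][328 225  24  23 320]
RS (array([ 0.4471, -0.1635]), np.float64(0.45806418733835313)) (array([ 0.4388, -0.1627]), np.float64(0.48589341692789967)) (array([ 0.4487, -0.1781]), np.float64(0.41666666666666663)) [211 214  17  12  92][346 204  15  12  79]
SL (array([0.4603, 0.1462]), np.float64(0.30460279174559046)) (array([0.4514, 0.1483]), np.float64(0.4749536178107606)) (array([0.4605, 0.1417]), np.float64(0.11586901763224178)) [363 188  23  15 167][331 273  29  29 497]
SS (array([ 0.3728, -0.2969]), np.float64(0.7323232323232323)) (array([ 0.3649, -0.2971]), np.float64(1.0)) (array([ 0.3728, -0.2969]), np.float64(0.46464646464646464)) [211 214  17  12  92][379 181  13  11  62]
```

>>> {"name": "carry_out", "arguments": {
  "steps": [0.04,-0.028,0,0,0,0,1,0.08,-0.056,0,0,0,0,1,0.12,-0.084,0,0,0,0,1,0.16,-0.112,0,0,0,0,1,0.2,-0.14,0,0,0,0,1,0.222,-0.154,0,0,0,0,1,0.222,-0.154,0,0,0,0,1,0.222,-0.154,0,0,0,0,1,0.222,-0.154,0,0,0,0,1]
}}

```text
time_s: 1.05
eef_pos: [0.3713, -0.2981, 0.3038]
eef_rot: [0.0, 0.979, 0.204, -0.0]
wrist_force: [0.1, -0.8, 0.5]
opening: 1.005
grasp_force: 0.0
```

```bash
cat > w.py <<'E'
import sys
from h import *
o=ctrl.get_obs();im=ctrl.camera('wrist');cv2.imwrite(f'pics/{sys.argv[1]}.png',im[:,:,::-1])
np.savez(f'pics/{sys.argv[1]}.npz',p=o['eef_pos'],r=o['eef_rot'])
print(o['time_s'],o['eef_pos'],o['eef_rot'],o['wrist_force'],o['opening'])
E
python3 w.py w1
```

```text
1.05 [ 0.3713 -0.2981  0.3038] [ 0.0001  0.9791  0.2036 -0.0002] [ 0.0549 -0.7746  0.4791] 1.0045185924854727
```

View pics/w1.png

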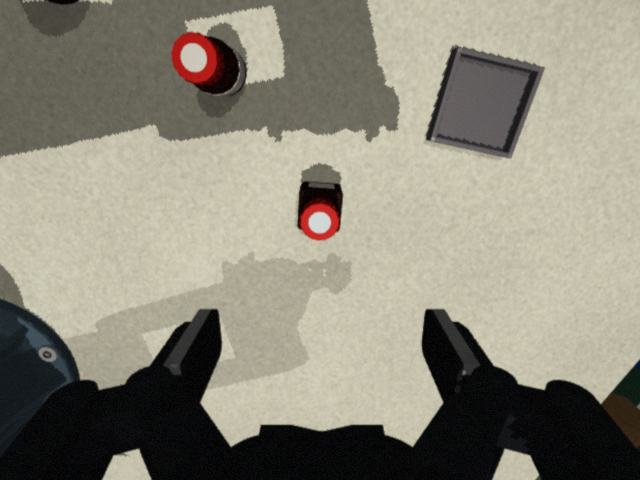

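The wrist view shows the small square bottle's cap at (320,222), the small round one's at (194,57) and the large square dock at (487,103).

```bash
cat >> h.py <<'E'
BOT=dict(RL=('r',.066,.046,.026,.122),RS=('r',.044,.034,.022,.086),SL=('s',.062,.046,.026,.118),SS=('s',.042,.034,.022,.082))
def load(n):
    im=cv2.imread(f'pics/{n}.png')[:,:,::-1];d=np.load(f'pics/{n}.npz')
    return im,cam('wrist',dict(eef_rot=d['r'],eef_pos=d['p'])),d
def yaw_tool(d):
    w,x,y,z=d['r'];X=R.from_quat([x,y,z,w]).as_matrix()[:,0];return np.arctan2(X[1],X[0])
def bottle(n,k,uv,zb=0):
    im,C,d=load(n);kind,s,dc,hc,H=BOT[k]
    m,st=hullblob(red(im),uv);x0=ray(*C,uv,zb+H)
    c=fit([(*C,m)],shape('r',dc,zb+H-hc,zb+H),x0);print(k,'cap',c,st)
    if kind=='s':
        m=((im.max(2)<42)|(red(im)>0)).astype(np.uint8);m=cv2.morphologyEx(m,cv2.MORPH_OPEN,np.ones((3,3),np.uint8))
        m,st=hullblob(m,uv);P=np.vstack([shape('s',s,zb,zb+H-.033),shape('r',dc,zb+H-hc,zb+H)])
        f=fit([(*C,m)],P,c[0],yaw_tool(d)+np.array([-.6,-.2,.2,.6]));print(' body',f,st)
    return c[0]
def dock(n,kind,s,uv):
    im,C,d=load(n);m,st=hullblob(dark(im),uv)
    f=fit([(*C,m)],shape(kind,s,0,.016),ray(*C,uv,.016),None if kind=='r' else yaw_tool(d)+np.array([-.6,-.2,.2,.6]));print('dock',f,st)
E
python3 - <<'E'
from h import *
im,C,d=load('w1');print('toolyaw',yaw_tool(d))
bottle('w1','SS',(320,222));bottle('w1','RS',(194,57));dock('w1','s',.084,(487,103))
E
```

```text
toolyaw 0.4100088100090804
SS cap (array([ 0.3685, -0.2973]), np.float64(0.10537334263782272)) [299 199  41  41 824]
 body (array([ 0.3685, -0.2974,  0.3905]), np.float64(0.14637964774951073)) [ 299  182   42   58 1505]
RS cap (array([ 0.448 , -0.1631]), np.float64(0.10837651122625214)) [ 171   32   50   53 1352]
dock (array([ 0.5194, -0.4018,  0.2093]), np.float64(0.01982597202335057)) [ 426   47  118  110 8476]
```

>>> {"name": "carry_out", "arguments": {
  "steps": [-0.002,-0.002,0.03,0,0,0,1,-0.002,-0.002,0.07,0,0,0,1,-0.002,-0.002,0.11,0,0,0,1,-0.002,-0.002,0.145,0,0,0,1,-0.002,-0.002,0.17,0,0,0,1,-0.002,-0.002,0.179,0,0,0,1,-0.002,-0.002,0.179,0,0,0,1,-0.002,-0.002,0.179,0,0,0,0.6,-0.002,-0.002,0.179,0,0,0,0.4,-0.002,-0.002,0.179,0,0,0,0.3,-0.002,-0.002,0.179,0,0,0,0.2,-0.002,-0.002,0.179,0,0,0,0.1,-0.002,-0.002,0.179,0,0,0,0.1,-0.002,-0.002,0.179,0,0,0,0,-0.002,-0.002,0.179,0,0,0,0]
}}

```text
time_s: 2.6
eef_pos: [0.3696, -0.297, 0.1263]
eef_rot: [0.001, 0.979, 0.204, 0.0]
wrist_force: [-0.5, 1.1, 5.5]
opening: 0.383
grasp_force: 59.2
```

>>> {"name": "carry_out", "arguments": {
  "steps": [0,0,-0.01,0,0,0,0,0,0,-0.04,0,0,0,0,0,0,-0.08,0,0,0,0,0,0,-0.12,0,0,0,0,0.01,-0.01,-0.15,0,0,0.02,0,0.03,-0.03,-0.17,0,0,0.06,0,0.06,-0.06,-0.17,0,0,0.1,0,0.09,-0.09,-0.17,0,0,0.14,0,0.12,-0.12,-0.17,0,0,0.18,0,0.15,-0.15,-0.17,0,0,0.22,0,0.18,-0.18,-0.17,0,0,0.26,0,0.21,-0.21,-0.17,0,0,0.3,0,0.24,-0.24,-0.17,0,0,0.34,0,0.27,-0.27,-0.17,0,0,0.38,0,0.3,-0.3,-0.17,0,0,0.42,0,0.325,-0.33,-0.17,0,0,0.45,0,0.35,-0.355,-0.17,0,0,0.48,0,0.364,-0.373,-0.17,0,0,0.48,0,0.364,-0.373,-0.17,0,0,0.48,0,0.364,-0.373,-0.17,0,0,0.48,0]
}}

```text
time_s: 4.6
eef_pos: [0.5534, 0.1913, 0.2951]
eef_rot: [0.0, 0.999, -0.034, -0.0]
wrist_force: [-0.1, -0.9, -0.5]
opening: 0.379
grasp_force: 59.8
```

```bash
python3 w.py w2
```

```text
4.6 [0.5534 0.1913 0.2951] [ 0.0002  0.9994 -0.0339 -0.0001] [-0.0948 -0.947  -0.5005] 0.37903772629307614
```

View pics/w2.png

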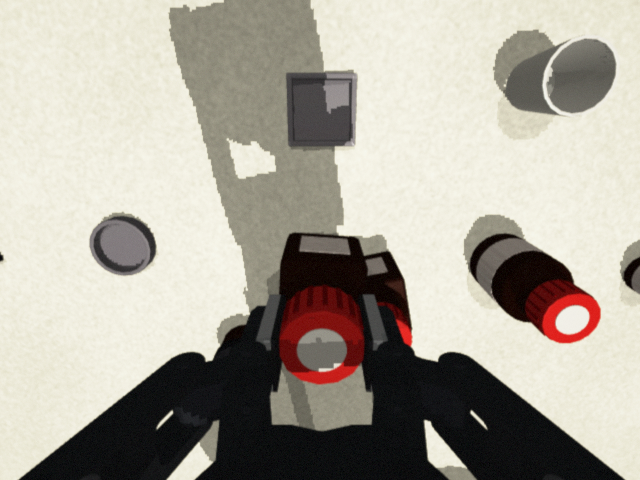

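The square small dock is at (322,108), with its floor partly lit. The beaker is at (560,75), the large round bottle at (572,318) and the round small dock at (123,244).

```bash
python3 - <<'E'
from h import *
im,C,d=load('w2');print('toolyaw',yaw_tool(d),im[90:150:8,322].tolist(),im[244,95:150:8].tolist())
dock('w2','s',.064,(322,108));dock('w2','r',.064,(123,244));bottle('w2','RL',(572,318))
# held bottle: bottle yaw relative: body front-face top edges
g=im.max(2);m=((g<42)|(red(im)>0)).astype(np.uint8)
print(ray(*C,(322,108),.016))
E
```

```text
toolyaw -0.06774004969938914 [[74, 69, 69], [75, 72, 72], [76, 74, 73], [74, 70, 71], [76, 73, 73], [74, 70, 69], [72, 70, 70], [92, 88, 80]] [[55, 54, 54], [132, 123, 126], [132, 124, 124], [130, 124, 125], [133, 127, 128], [129, 123, 127], [131, 125, 127]]
dock (array([ 0.6421,  0.1872, -0.0637]), np.float64(0.09312210200927362)) [ 286   73   67   74 3884]
dock (array([0.5149, 0.4215]), np.float64(0.5484662576687116)) [ 93 225  51  48 540]
RL cap (array([ 0.4726, -0.0011]), np.float64(0.06615097359295807)) [ 526  279   74   64 2622]
[0.6444 0.1845]
```

```bash
sed -i 's/im.max(2)<105)&(i\[...,0\]-i\[...,2\]<9)/im.max(2)<160)\&(cv2.blur(im,(3,3)).astype(int)@[1,0,-1]<9)/' h.py; python3 - <<'E'
from h import *
dock('w2','s',.064,(322,108));dock('w2','r',.064,(123,244))
im,C,d=load('w2');cv2.imwrite('pics/m2.png',cv2.resize(np.hstack([dark(im)*255.]),(320,240)))
E
```

```text
dock (array([ 0.6421,  0.1859, -0.0754]), np.float64(0.05062801932367145)) [ 287   73   69   73 4817]
dock (array([0.5198, 0.4056]), np.float64(0.11046689044858105)) [  91  216   64   59 2866][ WARN:0@0.500] global loadsave.cpp:1063 imwrite_ Unsupported depth image for selected encoder is fallbacked to CV_8U.
```

>>> {"name": "carry_out", "arguments": {
  "steps": [0.03,0,0,0,0,0,0,0.06,0,0,0,0,0,0,0.08,0,0.01,0,0,0,0,0.0895,0,0.03,0,0,0,0,0.0895,0,0.06,0,0,0,0,0.0895,0,0.09,0,0,0,0,0.0895,0,0.115,0,0,0,0,0.0895,0,0.135,0,0,0,0,0.0895,0,0.145,0,0,0,0,0.0895,0,0.15,0,0,0,0,0.0895,0,0.154,0,0,0,0,0.0895,0,0.157,0,0,0,0,0.0895,0,0.16,0,0,0,0,0.0895,0,0.16,0,0,0,0,0.0895,0,0.16,0,0,0,0]
}}

```text
time_s: 6.15
eef_pos: [0.6433, 0.185, 0.1353]
eef_rot: [-0.0, 0.999, -0.035, 0.0]
wrist_force: [0.5, -0.4, -0.6]
opening: 0.374
grasp_force: 59.8
```

```bash
python3 - <<'E'
from h import *
o=ctrl.get_obs();print(o['eef_pos'],o['wrist_force'])
s=ctrl.camera('side');c=ctrl.camera('scene')
cv2.imwrite('pics/c3.png',np.hstack([cv2.resize(s[270:390,175:300],(400,384),interpolation=2),cv2.resize(c[240:340,360:465],(400,384),interpolation=2)])[:,:,::-1])
E
```

```text
[0.6433 0.185  0.1353] [ 0.5473 -0.3574 -0.6311]
```

View pics/c3.png

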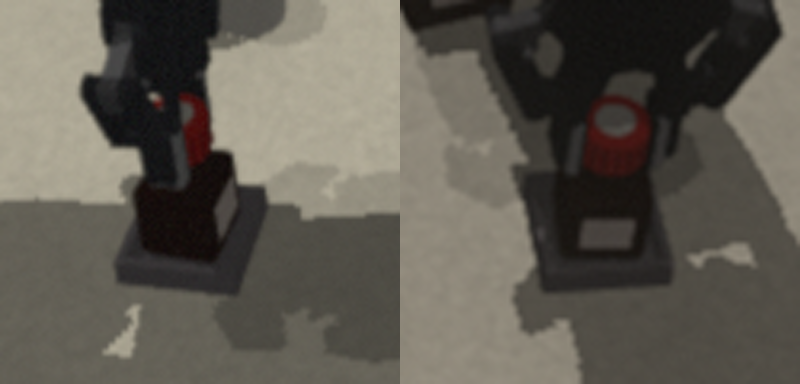

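The bottle stands centred inside its dock, about 5 mm above the floor. I'll lower it slowly.

>>> {"name": "carry_out", "arguments": {
  "steps": [0,0,0.001,0,0,0,0,0,0,0.002,0,0,0,0,0,0,0.003,0,0,0,0,0,0,0.004,0,0,0,0,0,0,0.0045,0,0,0,0,0,0,0.005,0,0,0,0,0,0,0.005,0,0,0,0,0,0,0.005,0,0,0,0]
}}

```text
time_s: 7.05
eef_pos: [0.6432, 0.1849, 0.1304]
eef_rot: [0.0, 0.999, -0.035, 0.0]
wrist_force: [-1.4, 0.2, 4.1]
opening: 0.378
grasp_force: 60.2
```

>>> {"name": "carry_out", "arguments": {
  "steps": [0,0,0,0,0,0,0.5,0,0,0,0,0,0,0.6,0,0,0,0,0,0,0.8,0,0,0,0,0,0,1,0,0,0,0,0,0,1,0,0,-0.01,0,0,0,1,0,0,-0.04,0,0,0,1,0,0,-0.08,0,0,0,1,0,0,-0.12,0,0,0,1,-0.03,0.01,-0.16,0,0,0,1,-0.07,0.02,-0.19,0,0,0,1,-0.11,0.03,-0.2,0,0,0,1,-0.15,0.042,-0.2,0,0,0,1,-0.185,0.053,-0.2,0,0,0,1,-0.185,0.053,-0.2,0,0,0,1,-0.185,0.053,-0.2,0,0,0,1,-0.185,0.053,-0.2,0,0,0,1]
}}

```text
time_s: 8.75
eef_pos: [0.4558, 0.1448, 0.3308]
eef_rot: [-0.0, 0.999, -0.035, 0.001]
wrist_force: [-0.6, -0.0, 1.8]
opening: 0.997
grasp_force: 0.0
```

```bash
python3 w.py w4
```

```text
8.75 [0.4558 0.1448 0.3308] [-0.0001  0.9994 -0.0347  0.001 ] [-0.6159 -0.0195  1.8231] 0.9971651098516305
```

View pics/w4.png

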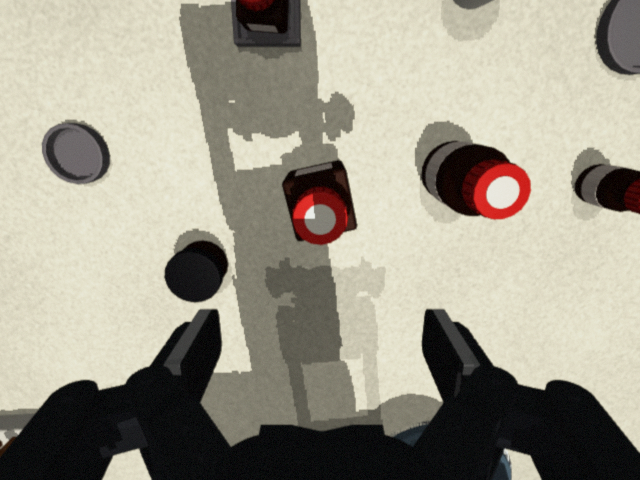

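The small square bottle stands in its dock at top centre. The large square bottle's cap is at (320,218), turned slightly, the jar is at (195,270) and the large round bottle's cap is at (503,190).

```bash
python3 - <<'E'
from h import *
im,C,d=load('w4');print('toolyaw',yaw_tool(d))
bottle('w4','SL',(320,218));bottle('w4','RL',(503,190));dock('w4','r',.064,(76,152))
E
```

```text
toolyaw -0.06936041513389402
SL cap (array([0.46  , 0.1459]), np.float64(0.05741983594332589)) [ 292  187   57   58 1693]
 body (array([0.4609, 0.1455, 0.2608]), np.float64(0.1579243162233046)) [ 283  161   69   83 3060]
RL cap (array([ 0.473 , -0.0008]), np.float64(0.07368110816386675)) [ 463  160   68   59 2142]
dock (array([0.5202, 0.4049]), np.float64(0.09914040114613176)) [  43  123   66   60 3093]
```

>>> {"name": "carry_out", "arguments": {
  "steps": [0.0046,-0.0013,0.03,0,0,0,1,0.0046,-0.0013,0.07,0,0,0,1,0.0046,-0.0013,0.11,0,0,0,1,0.0046,-0.0013,0.14,0,0,0,1,0.0046,-0.0013,0.162,0,0,0,1,0.0046,-0.0013,0.17,0,0,0,1,0.0046,-0.0013,0.17,0,0,0,1,0.0046,-0.0013,0.17,0,0,0,0.7,0.0046,-0.0013,0.17,0,0,0,0.5,0.0046,-0.0013,0.17,0,0,0,0.4,0.0046,-0.0013,0.17,0,0,0,0.2,0.0046,-0.0013,0.17,0,0,0,0,0.0046,-0.0013,0.17,0,0,0,0,0.0046,-0.0013,0.17,0,0,0,0]
}}

```text
time_s: 10.2
eef_pos: [0.4605, 0.1459, 0.1615]
eef_rot: [-0.0, 0.999, -0.035, 0.001]
wrist_force: [-1.3, -0.1, 5.7]
opening: 0.523
grasp_force: 61.1
```

>>> {"name": "carry_out", "arguments": {
  "steps": [0,0,-0.01,0,0,0,0,0,0,-0.04,0,0,0,0,0,0,-0.08,0,0,0,0,0,0,-0.12,0,0,0,0,0,0.01,-0.15,0,0,0,0,0,0.03,-0.165,0,0,0,0,0,0.065,-0.165,0,0,0,0,0,0.105,-0.165,0,0,0,0,0,0.145,-0.165,0,0,0,0,0,0.185,-0.165,0,0,0,0,0,0.225,-0.165,0,0,0,0,0,0.265,-0.165,0,0,0,0,0,0.305,-0.165,0,0,0,0,0,0.345,-0.165,0,0,0,0,0,0.385,-0.165,0,0,0,0,0,0.425,-0.165,0,0,0,0,0,0.465,-0.165,0,0,0,0,0,0.505,-0.165,0,0,0,0,0,0.53,-0.165,0,0,0,0,0,0.542,-0.165,0,0,0,0]
}}

```text
time_s: 12.2
eef_pos: [0.4211, -0.3969, 0.3247]
eef_rot: [-0.0, 0.999, -0.036, -0.0]
wrist_force: [1.4, 0.0, -4.1]
opening: 0.521
grasp_force: 62.6
```

>>> {"name": "carry_out", "arguments": {
  "steps": [0,0,0,0,0,0,0,0,0,0,0,0,0,0,0,0,0,0,0,0,0]
}}

```text
time_s: 12.5
eef_pos: [0.4224, -0.3934, 0.3249]
eef_rot: [-0.0, 0.999, -0.034, -0.0]
wrist_force: [1.2, 0.1, -4.5]
opening: 0.522
grasp_force: 62.6
```

```bash
python3 w.py w5
```

```text
12.5 [ 0.4224 -0.3934  0.3249] [-0.0004  0.9994 -0.0339 -0.0001] [ 1.204   0.132  -4.4604] 0.5221583160481414
```

View pics/w5.png

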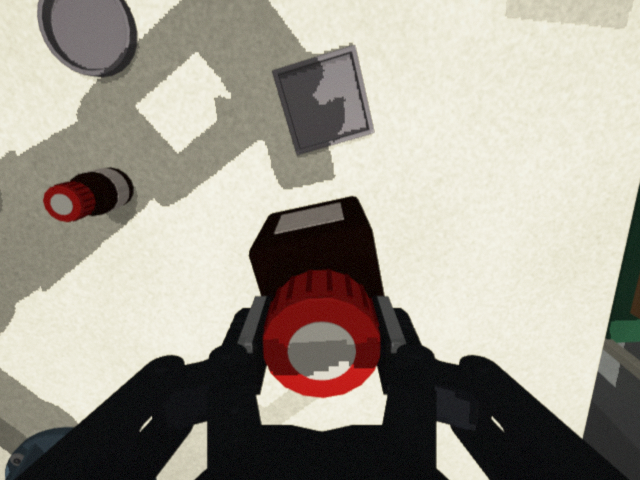

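The dock is at (323,100). The held bottle's far bottom edge runs from about (266,211) to (356,197), slightly less turned than the dock.

```bash
python3 - <<'E'
from h import *
im,C,d=load('w5')
for a,b,z in(((266,211),(356,197),.163),((275,221),(343,203),.18),((250,251),(266,211),.18)):
    v=ray(*C,b,z)-ray(*C,a,z);print(np.arctan2(v[1],v[0])%(np.pi/2),np.hypot(*v))
dock('w5','s',.084,(323,100));dock('w5','r',.086,(88,30));bottle('w5','RS',(65,203))
E
```

```text
0.09016341016234919 0.061280791616264194
0.19816233972560893 0.04433302647838353
1.0894067442577235 0.029295469381094896
dock (array([ 0.519 , -0.4018,  0.201 ]), np.float64(0.03268906472953692)) [ 273   46  100  109 7259]
dock (array([ 0.603 , -0.1822]), np.float64(0.03769230769230769)) [  38    0   99   77 6187]
RS cap (array([ 0.4478, -0.1625]), np.float64(0.10436755530345998)) [  43  182   52   40 1130]
```

>>> {"name": "carry_out", "arguments": {
  "steps": [0.03,0.002,0,0,0,-0.03,0,0.06,0.002,0,0,0,-0.06,0,0.085,0.002,0.01,0,0,-0.08,0,0.097,0.002,0.03,0,0,-0.08,0,0.097,0.002,0.06,0,0,-0.08,0,0.097,0.002,0.09,0,0,-0.08,0,0.097,0.002,0.115,0,0,-0.08,0,0.097,0.002,0.132,0,0,-0.08,0,0.097,0.002,0.142,0,0,-0.08,0,0.097,0.002,0.147,0,0,-0.08,0,0.097,0.002,0.151,0,0,-0.08,0,0.097,0.002,0.153,0,0,-0.08,0,0.097,0.002,0.155,0,0,-0.08,0,0.097,0.002,0.155,0,0,-0.08,0,0.097,0.002,0.155,0,0,-0.08,0]
}}

```text
time_s: 14.05
eef_pos: [0.5188, -0.4038, 0.1704]
eef_rot: [0.0, 1.0, 0.005, 0.0]
wrist_force: [0.4, -0.1, -4.3]
opening: 0.52
grasp_force: 62.7
```

```bash
python3 - <<'E'
from h import *
s=ctrl.camera('side');c=ctrl.camera('scene')
cv2.imwrite('pics/c6.png',np.hstack([cv2.resize(s[130:220,285:380],(400,384),interpolation=2),cv2.resize(c[225:325,50:155],(400,384),interpolation=2)])[:,:,::-1])
E
```

```text
(no output)
```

View pics/c6.png

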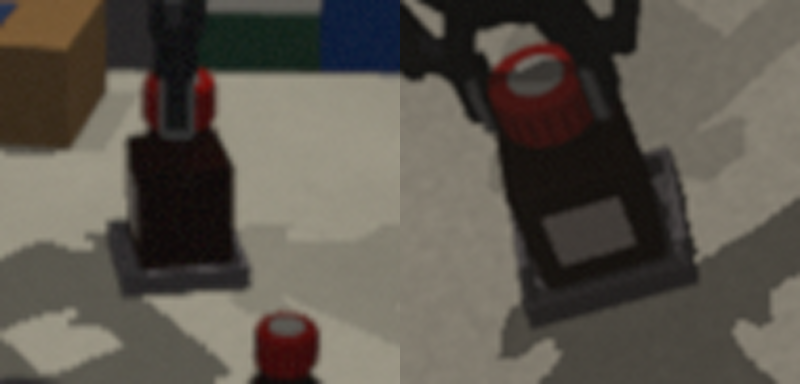

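The bottle is inside the dock walls and well aligned, about 2 mm towards -y. I'll shift it and lower.

>>> {"name": "carry_out", "arguments": {
  "steps": [0,-0.001,0,0,0,0,0,0,-0.002,0.001,0,0,0,0,0,-0.002,0.002,0,0,0,0,0,-0.002,0.003,0,0,0,0,0,-0.002,0.004,0,0,0,0,0,-0.002,0.0045,0,0,0,0,0,-0.002,0.005,0,0,0,0,0,-0.002,0.005,0,0,0,0,0,-0.002,0.005,0,0,0,0]
}}

```text
time_s: 15.05
eef_pos: [0.5188, -0.4017, 0.1657]
eef_rot: [0.0, 1.0, 0.005, 0.0]
wrist_force: [-2.9, 2.9, 6.4]
opening: 0.52
grasp_force: 63.7
```

>>> {"name": "carry_out", "arguments": {
  "steps": [0,0,0,0,0,0,0.6,0,0,0,0,0,0,0.75,0,0,0,0,0,0,1,0,0,0,0,0,0,1,0,0,0,0,0,0,1,0,0,-0.01,0,0,0,1,0,0,-0.04,0,0,0,1,0,0,-0.08,0,0,0,1,-0.01,-0.02,-0.11,0,0,0,1,-0.02,-0.06,-0.11,0,0,0,1,-0.03,-0.1,-0.11,0,0,0,1,-0.04,-0.14,-0.11,0,0,0,1,-0.05,-0.18,-0.11,0,0,0,1,-0.06,-0.21,-0.11,0,0,0,1,-0.0684,-0.2396,-0.11,0,0,0,1,-0.0684,-0.2396,-0.11,0,0,0,1,-0.0684,-0.2396,-0.11,0,0,0,1]
}}

```text
time_s: 16.75
eef_pos: [0.448, -0.1627, 0.2759]
eef_rot: [0.001, 1.0, 0.006, 0.001]
wrist_force: [0.3, 0.2, -0.8]
opening: 1.002
grasp_force: 0.0
```

```bash
python3 w.py w7; python3 - <<'E'
from h import *
im,C,d=load('w7');uv=proj(*C,[[.448,-.1628,.086]])[0];print(uv,yaw_tool(d))
bottle('w7','RS',uv)
c=ctrl.camera('scene');cv2.imwrite('pics/s7.png',np.vstack([cv2.resize(c[170:340,40:330],(580,340)),cv2.resize(im,(580,240))])[:,:,::-1])
E
```

```text
16.75 [ 0.448  -0.1627  0.2759] [0.0007 1.     0.006  0.0008] [ 0.3058  0.2372 -0.7975] 1.0023343486522276
[321.3067 231.706 ] 0.012029186648764312
RS cap (array([ 0.4478, -0.163 ]), np.float64(0.08665906499429876)) [ 300  206   44   46 1041]
```

View pics/s7.png

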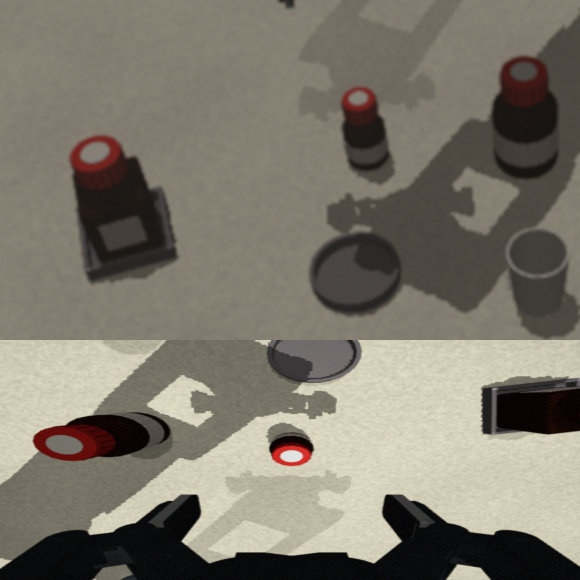

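The large square bottle stands flat in its dock, and the gripper is right over the small round bottle.

>>> {"name": "carry_out", "arguments": {
  "steps": [0,0,0.03,0,0,0,1,0,0,0.07,0,0,0,1,0,0,0.105,0,0,0,1,0,0,0.13,0,0,0,1,0,0,0.142,0,0,0,1,0,0,0.147,0,0,0,1,0,0,0.147,0,0,0,1,0,0,0.147,0,0,0,0.7,0,0,0.147,0,0,0,0.5,0,0,0.147,0,0,0,0.4,0,0,0.147,0,0,0,0.3,0,0,0.147,0,0,0,0.2,0,0,0.147,0,0,0,0.1,0,0,0.147,0,0,0,0,0,0,0.147,0,0,0,0,0,0,0.147,0,0,0,0]
}}

```text
time_s: 18.45
eef_pos: [0.4482, -0.1631, 0.1289]
eef_rot: [0.0, 1.0, 0.005, 0.001]
wrist_force: [-1.0, 1.1, 5.7]
opening: 0.381
grasp_force: 59.0
```

>>> {"name": "carry_out", "arguments": {
  "steps": [0,0,-0.01,0,0,0,0,0,0,-0.04,0,0,0,0,0,0,-0.08,0,0,0,0,0,0,-0.12,0,0,0,0,0,-0.01,-0.15,0,0,0,0,0.005,-0.03,-0.165,0,0,0,0,0.01,-0.065,-0.165,0,0,0,0,0.015,-0.105,-0.165,0,0,0,0,0.02,-0.145,-0.165,0,0,0,0,0.025,-0.185,-0.165,0,0,0,0,0.03,-0.225,-0.165,0,0,0,0,0.035,-0.265,-0.165,0,0,0,0,0.042,-0.305,-0.165,0,0,0,0,0.048,-0.345,-0.165,0,0,0,0,0.054,-0.385,-0.165,0,0,0,0,0.06,-0.425,-0.165,0,0,0,0,0.066,-0.465,-0.165,0,0,0,0,0.072,-0.505,-0.165,0,0,0,0,0.077,-0.545,-0.165,0,0,0,0,0.079,-0.567,-0.165,0,0,0,0]
}}

```text
time_s: 20.45
eef_pos: [0.52, 0.4079, 0.2932]
eef_rot: [-0.0, 1.0, 0.006, -0.0]
wrist_force: [0.5, -0.3, -1.4]
opening: 0.379
grasp_force: 59.8
```

>>> {"name": "carry_out", "arguments": {
  "steps": [0,0,0.01,0,0,0,0,0,0,0.03,0,0,0,0,0,0,0.05,0,0,0,0,0,0,0.08,0,0,0,0,0,0,0.1,0,0,0,0,0,0,0.115,0,0,0,0,0,0,0.125,0,0,0,0,0,0,0.125,0,0,0,0,0,0,0.125,0,0,0,0]
}}

```text
time_s: 21.35
eef_pos: [0.521, 0.405, 0.1687]
eef_rot: [-0.0, 1.0, 0.005, 0.0]
wrist_force: [-0.0, 1.0, -0.8]
opening: 0.382
grasp_force: 59.9
```

```bash
python3 - <<'E'
from h import *
s=ctrl.camera('side');c=ctrl.camera('scene');im=ctrl.camera('wrist')
cv2.imwrite('pics/c8.png',np.hstack([cv2.resize(im,(400,300)),cv2.resize(c[180:270,440:560],(400,300),interpolation=2)])[:,:,::-1])
E
```

```text
(no output)
```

View pics/c8.png

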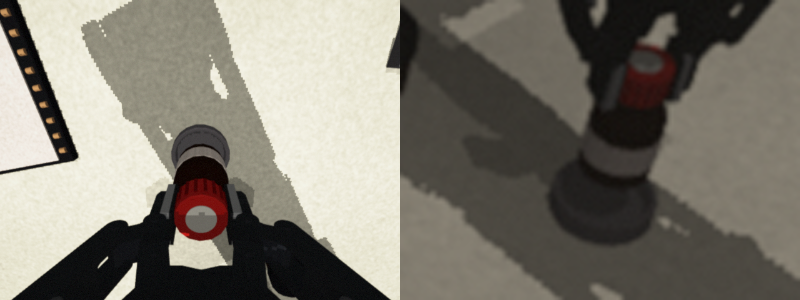

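The small round bottle hangs centred over its dock, about 40 mm up.

>>> {"name": "carry_out", "arguments": {
  "steps": [-0.001,0,0.008,0,0,0,0,-0.001,0,0.016,0,0,0,0,-0.001,0,0.023,0,0,0,0,-0.001,0,0.028,0,0,0,0,-0.001,0,0.031,0,0,0,0,-0.001,0,0.032,0,0,0,0,-0.001,0,0.033,0,0,0,0,-0.001,0,0.034,0,0,0,0,-0.001,0,0.035,0,0,0,0,-0.001,0,0.0355,0,0,0,0,-0.001,0,0.036,0,0,0,0,-0.001,0,0.036,0,0,0,0,-0.001,0,0.036,0,0,0,0]
}}

```text
time_s: 22.8
eef_pos: [0.5199, 0.4052, 0.133]
eef_rot: [-0.0, 1.0, 0.005, 0.001]
wrist_force: [-2.6, -1.4, 5.4]
opening: 0.381
grasp_force: 60.4
```

>>> {"name": "carry_out", "arguments": {
  "steps": [0,0,0,0,0,0,0.5,0,0,0,0,0,0,0.7,0,0,0,0,0,0,1,0,0,0,0,0,0,1,0,0,0,0,0,0,1,0,0,-0.01,0,0,0,1,0,0,-0.04,0,0,0,1,0,0,-0.08,0,0,0,1,0,0,-0.12,0,0,0,1,-0.005,0.03,-0.16,0,0,0,1,-0.01,0.07,-0.18,0,0,0,1,-0.015,0.12,-0.18,0,0,0,1,-0.02,0.165,-0.18,0,0,0,1,-0.025,0.21,-0.18,0,0,0,1,-0.03,0.255,-0.18,0,0,0,1,-0.035,0.3,-0.18,0,0,0,1,-0.042,0.345,-0.18,0,0,0,1,-0.048,0.385,-0.18,0,0,0,1,-0.0515,0.4055,-0.18,0,0,0,1,-0.0515,0.4055,-0.18,0,0,0,1]
}}

```text
time_s: 24.8
eef_pos: [0.4723, -0.0034, 0.3128]
eef_rot: [0.0, 1.0, 0.003, 0.001]
wrist_force: [-0.1, 0.8, 0.1]
opening: 1.005
grasp_force: 0.0
```

>>> {"name": "carry_out", "arguments": {
  "steps": [0,0,0,0,0,0,1,0,0,0,0,0,0,1]
}}

```text
time_s: 25.0
eef_pos: [0.4726, -0.0002, 0.3123]
eef_rot: [-0.0, 1.0, 0.006, 0.0]
wrist_force: [-0.2, -0.2, -0.1]
opening: 1.001
grasp_force: 0.0
```

```bash
python3 w.py w9; python3 - <<'E'
from h import *
im,C,d=load('w9');uv=proj(*C,[[.473,-.001,.122]])[0];print(uv,yaw_tool(d))
bottle('w9','RL',uv)
E
```

```text
25.0 [ 0.4726 -0.0002  0.3123] [-0.0001  1.      0.0058  0.0003] [-0.152  -0.242  -0.0644] 1.0009063733258265
[322.6618 230.7835] 0.011618617569505777
RL cap (array([ 0.4737, -0.0007]), np.float64(0.06894308943089433)) [ 293  196   60   62 1877]
```

>>> {"name": "carry_out", "arguments": {
  "steps": [0.001,0,0.03,0,0,0,1,0.001,0,0.07,0,0,0,1,0.001,0,0.105,0,0,0,1,0.001,0,0.13,0,0,0,1,0.001,0,0.142,0,0,0,1,0.001,0,0.147,0,0,0,1,0.001,0,0.147,0,0,0,1,0.001,0,0.147,0,0,0,0.7,0.001,0,0.147,0,0,0,0.5,0.001,0,0.147,0,0,0,0.4,0.001,0,0.147,0,0,0,0.2,0.001,0,0.147,0,0,0,0,0.001,0,0.147,0,0,0,0,0.001,0,0.147,0,0,0,0]
}}

```text
time_s: 26.45
eef_pos: [0.4743, -0.0012, 0.1663]
eef_rot: [0.0, 1.0, 0.005, 0.001]
wrist_force: [-0.6, 1.1, 6.7]
opening: 0.52
grasp_force: 60.8
```

>>> {"name": "carry_out", "arguments": {
  "steps": [0,0,-0.01,0,0,0,0,0,0,-0.04,0,0,0,0,0,0.005,-0.08,0,0,0,0,0.005,0.025,-0.11,0,0,0,0,0.02,0.055,-0.12,0,0,0,0,0.04,0.085,-0.12,0,0,0,0,0.065,0.115,-0.12,0,0,0,0,0.09,0.145,-0.12,0,0,0,0,0.115,0.17,-0.12,0,0,0,0,0.1266,0.1826,-0.12,0,0,0,0,0.1266,0.1826,-0.115,0,0,0,0,0.1266,0.1826,-0.1,0,0,0,0,0.1266,0.1826,-0.08,0,0,0,0,0.1266,0.1826,-0.055,0,0,0,0,0.1266,0.1826,-0.04,0,0,0,0,0.1266,0.1826,-0.03,0,0,0,0,0.1266,0.1826,-0.03,0,0,0,0,0.1266,0.1826,-0.03,0,0,0,0]
}}

```text
time_s: 28.25
eef_pos: [0.6023, -0.1822, 0.1955]
eef_rot: [0.0, 1.0, 0.006, 0.0]
wrist_force: [0.0, 0.3, -2.2]
opening: 0.521
grasp_force: 62.0
```

```bash
python3 - <<'E'
from h import *
s=ctrl.camera('side');c=ctrl.camera('scene')
cv2.imwrite('pics/c10.png',np.hstack([cv2.resize(s[150:260,240:355],(400,384),interpolation=2),cv2.resize(c[240:340,165:270],(400,384),interpolation=2)])[:,:,::-1])
E
```

```text
(no output)
```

View pics/c10.png

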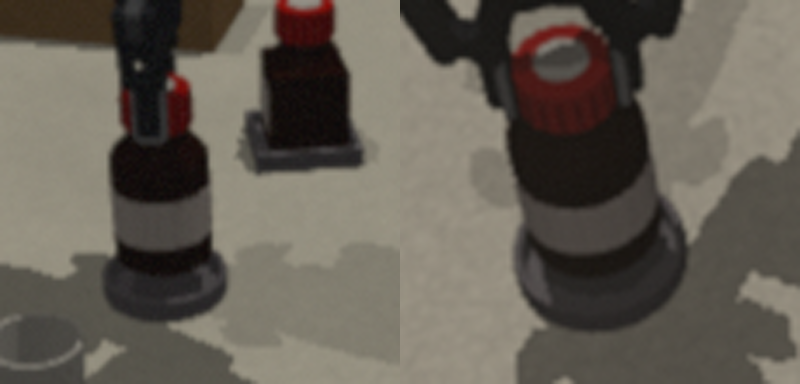

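The large round bottle hangs centred over its dock, about 29 mm up. I'll lower it gently.

>>> {"name": "carry_out", "arguments": {
  "steps": [0,0,0.007,0,0,0,0,0,0,0.013,0,0,0,0,0,0,0.018,0,0,0,0,0,0,0.021,0,0,0,0,0,0,0.022,0,0,0,0,0,0,0.023,0,0,0,0,0,0,0.024,0,0,0,0,0,0,0.025,0,0,0,0,0,0,0.0255,0,0,0,0,0,0,0.0255,0,0,0,0,0,0,0.0255,0,0,0,0]
}}

```text
time_s: 29.45
eef_pos: [0.6024, -0.1823, 0.1703]
eef_rot: [0.0, 1.0, 0.005, 0.001]
wrist_force: [-1.5, 2.1, 5.4]
opening: 0.519
grasp_force: 62.8
```

>>> {"name": "carry_out", "arguments": {
  "steps": [0,0,0,0,0,0,0.6,0,0,0,0,0,0,0.75,0,0,0,0,0,0,1,0,0,0,0,0,0,1,0,0,0,0,0,0,1,0,0,-0.01,0,0,0,1,0,0,-0.04,0,0,0,1,0,0,-0.08,0,0,0,1,0,0,-0.12,0,0,0,1,-0.04,0,-0.14,0,0,0,1,-0.08,0,-0.15,0,0,0,1,-0.12,0,-0.15,0,0,0,1,-0.16,0,-0.15,0,0,0,1,-0.2,0,-0.15,0,0,0,1,-0.2,0,-0.15,0,0,0,1,-0.2,0,-0.15,0,0,0,1]
}}

```text
time_s: 31.05
eef_pos: [0.4019, -0.1847, 0.3206]
eef_rot: [0.001, 1.0, 0.005, 0.001]
wrist_force: [0.8, -0.2, 0.1]
opening: 0.996
grasp_force: 0.0
```

```bash
python3 - <<'E'
from h import *
c=ctrl.camera('scene');s=ctrl.camera('side')
cv2.imwrite('pics/f.png',np.hstack([cv2.resize(c[150:350,60:560],(800,320)),])[:,:,::-1])
cv2.imwrite('pics/f.png',np.vstack([cv2.resize(c[160:340,60:560],(760,274)),cv2.resize(s[150:480,120:640],(480,305)) if 0 else cv2.resize(s[160:480],(760,320))])[:,:,::-1])
E
```

```text
(no output)
```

View pics/f.png

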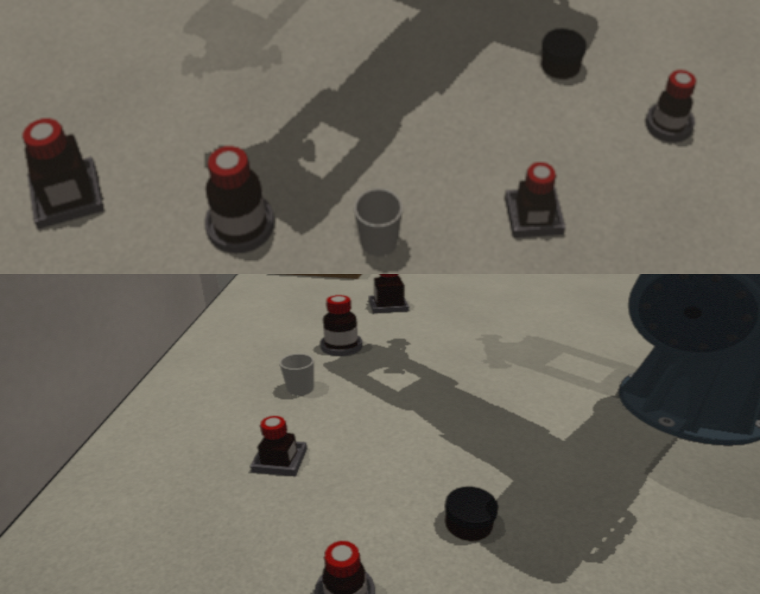

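All four bottles stand upright in their docks. The jar and beaker have not moved, and the gripper is clear.

```bash
python3 -c "
from bench import ctrl
print(ctrl.hand_in())"
```

```text
the job is handed in; nothing more can be done
None
```

All four amber bottles are standing upright in their matching docks, the squat jar and beaker were left where they were, and the job was handed in after about 31 s; hand-in returned no verdict.

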